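# Gauge a brass bushing on the stepped mandrel and sort it by size

### The arm

A 7-joint arm with a two-finger parallel gripper is mounted at the origin on the work surface. World frame = base frame: x ahead of the robot, y to its left, z up, the work surface at z = 0. Lengths are in m, angles in degrees, forces in N, time in s.
With the tool pointing down it reaches from about 0.35 to 0.775 m from the base axis. Payload 3.1 kg.
Tool frame: the origin (TCP) lies midway between the tips of the shut fingers; the grasp point (between the pads) lies behind it (bot.grip_point_offset is the z of the grasp point in the tool frame, in m); z points along the fingers, y is the direction in which the jaws open and shut (so a half turn about z gives the same grasp; the last joint's range is limited). The gripper opens to 85 mm and grips with 20 to 120 N. Pads are 22 mm wide; open, the fingers measure 114 mm over their backs; the gripper's body (76 mm by 85 mm) begins 54 mm behind the grasp point. The pads swing forward as they close: fully open they stand 13 mm farther back than shut.
Start: joints at [74.101, 17.813, 0.802, 86.603, -0.252, 75.585, -1.558], TCP at [0.129, -0.535, 0.231] pointing down, gripper open.
Joint ranges: [-154.91, 154.91], [-16.99, 109.72], [-72.82, 74.43], [7.12, 147.25], [-82.49, 262.49], [11.32, 116.49], [-174.64, 174.64]. Speed limits (degrees/s): [159.86, 159.86, 180, 180, 180, 180, 180].

### API

Orientations are given as a 3x3 rotation matrix whose columns are the frame's x, y, z axes.
In Python, from plant import bot gives the robot as it stands.
- The arm moves only by the tool carry_out, never from a script. Its arguments are lists of equal length, an entry for each row: "turn": the turn, a rotation vector about the tool's x, y, z in rad, a list of three; "delta_pos": the shift along the tool's x, y, z in cm, a list of three; "claw": the closure in counts, from 0 (fully open) to 255 (shut). In form: {"turn": [[rx, ry, rz], ...], "delta_pos": [[dx, dy, dz], ...], "claw": [claw, ...]}. A call has 1 to 10 rows; each row is the pose to reach, as a shift and turn from the pose measured when the call began, along the tool's axes at that moment; what a row does not reach only later rows make up. A row lasts 1/12 s, in which the tool goes at most 41.7 mm and 7.16 degrees, less where a joint would pass 70% of its speed; a pose out of reach is approached as far as the arm can. A call with a gripper value outside its range is refused whole. The fingers move at their own pace and stop on an object; "newtons" is the grip in N (left out, the last holds). Time passes only in rows, so rows that repeat a pose let the fingers close. It gives the time, the measured TCP pose, the force and the opening at its end, in the units of the state.
- bot.read_state(): the state, without advancing time (a new reading comes with each control period).
- bot.snapshot(name): name is "scene" or "top"; returns the picture (400x640x3 uint8, blue, green, red); there is no depth.
- bot.camera_params(name): a dict with "fx", "fy", "cx", "cy" (pixels), "camera_from_world" (4x4, takes a point from world to camera coordinates). Camera axes: x right, y down, z forward; pixel columns grow to the right and rows downward; lengths in m; the calibration is good to about 2 mm. A picture is of the moment at which its call begins. camera_params takes no time and is no camera call.
- bot.sign_off(): hands the job in, once; it reports no verdict.
Trained networks look in the newest picture that a camera, given by its name, has taken for a name from the list of things; names that differ only in an ending like _2 or _b are one class to them, and where a whole thing is asked for, a point or a joint stands for the part that bears it (a point fixed in the world has none). Each returns a list of dicts, best first, with "confidence" (0 to 1); they miss things now and then, are a little off and sometimes report something else, mostly with a low value. They report only what shows in the picture. A call takes as long as a camera call. They do not tell look-alikes from the thing itself.
- bot.find_in(camera, thing): "rect" ([left, top, right, bottom] in pixels, round what is visible of it).
- bot.cut_out(camera, thing): "region" (400x640 bool, what is visible of it) and "rect" ([left, top, right, bottom] in pixels, round what is visible of it).
- bot.pinpoint(camera, thing): "uv" ([column, row] in pixels: a listed point, or the origin of a listed thing).
The state is a dict: "time": time; "qpos": joint angles; "dq": joint speeds; "joint_torque": joint torques, N m; "ee_pos": TCP position; "ee_rot": TCP orientation; "wrist_force": force on the tool from outside, world axes, zero at the start; "moment": the same for the moment, N m; "width": finger opening in m.
Only numpy, scipy, OpenCV 4.12 (cv2) and the standard library are available. Lean on these libraries where they do the work, as an engineer would, in place of code of your own. Each camera call takes 0.05 s, during which the arm holds its last target.

### The job

Take the brass ring that lies on the yellow mat and slide it down the stepped mandrel of the gauge until it truly stops on its step, then press it straight down for a second with the gauging force of about 10 N (the sprung mandrel may sink a little) and never with more than 13 N. Read the colour of the band that the ring rests on, then take the ring off and set it down flat in the tray of that colour, without dropping it, and let go. Leave the two rings on the black mat and everything else on the table where they are.

Things in the scene. Friction and masses are not known exactly. Their poses are not given: they have to be found in the camera images.
- gauge: ring gauge: fixed grey foot (disc 90 mm wide, neck 48 mm wide, 36 mm tall) carrying on its axis an upright stepped mandrel, 70 mm tall, on a spring: it starts to sink at 1 to 6 N (differs each time), then yields 2.5 N per mm, to a stop at 8 mm. Origin: centre of the underside; z up along the mandrel
- band_foot (a point): fixed point on the gauge's axis, 55 mm above the table: mean height of the underside of the blue band. A clamped collar sets the real height up to 6 mm higher or lower, the whole mandrel with it; it differs each time and is not told. From that underside upwards: blue band 38 mm wide, 0-14 mm; green 32 mm wide, 17-32 mm; orange 26 mm wide, 35-50 mm; steel nose 20 mm wide, 53-59 mm
- nose_top (a point): fixed point on the gauge's axis, 131 mm above the table: the highest that the mandrel's nose can stand (it stands 0 to 12 mm lower). The nose is 10 mm wide at its top and widens to 20 mm 11 mm lower. Each band is topped by a 3 mm high 45-degree shoulder. A ring's underside stops about halfway up the first shoulder that is wider than its bore: 15.5 mm (blue), 33.5 mm (green) or 51.5 mm (orange) above the blue band's underside
- ring_a: one of three brass rings alike from outside: 47 to 49 mm across (slightly ten-sided), 22 mm high, 50 to 140 g. Bores are 23, 29 and 35 mm; which ring has which is not told. Origin: centre of its underside, z along the bore. On its way down it has 1.5 mm play, so off-centre it can hang up on a higher shoulder. The ring on the yellow mat at the start is the one to gauge; the two on the black mat stay
- ring_b: one of three brass rings alike from outside: 47 to 49 mm across (slightly ten-sided), 22 mm high, 50 to 140 g. Bores are 23, 29 and 35 mm; which ring has which is not told. Origin: centre of its underside, z along the bore. On its way down it has 1.5 mm play, so off-centre it can hang up on a higher shoulder. The ring on the yellow mat at the start is the one to gauge; the two on the black mat stay
- ring_c: one of three brass rings alike from outside: 47 to 49 mm across (slightly ten-sided), 22 mm high, 50 to 140 g. Bores are 23, 29 and 35 mm; which ring has which is not told. Origin: centre of its underside, z along the bore. On its way down it has 1.5 mm play, so off-centre it can hang up on a higher shoulder. The ring on the yellow mat at the start is the one to gauge; the two on the black mat stay
- next_mat: yellow mat 90 mm square, 3 mm thick, fixed; the ring to be gauged lies on it. Origin: centre of its underside on the table
- wait_mat: black mat 80 mm by 150 mm, 3 mm thick, fixed; two rings wait on it. Origin: centre of its underside on the table
- tray_orange: orange square tray, 130 mm by 130 mm outside, rim 12 mm high, walls and floor 4 mm thick, fixed. Origin: centre of its underside, 4 mm under the inner floor. The three trays are found in any order
- tray_green: green square tray, 130 mm by 130 mm outside, rim 12 mm high, walls and floor 4 mm thick, fixed. Origin: centre of its underside, 4 mm under the inner floor. The three trays are found in any order
- tray_blue: blue square tray, 130 mm by 130 mm outside, rim 12 mm high, walls and floor 4 mm thick, fixed. Origin: centre of its underside, 4 mm under the inner floor. The three trays are found in any order
- jar_1: white jar with green lid, 64 mm diameter, 85 mm tall, not to be disturbed. Origin: centre of its underside
- jar_2: a second such jar, not to be disturbed. Origin: centre of its underside
- carton: small cardboard carton 70 by 110 by 50 mm, not to be disturbed. Origin: centre of its underside
- screwdriver: screwdriver lying on the table, not to be disturbed. Origin: under its middle, x along it towards the tip
- gripper_pad: black L-shaped spare part 50 by 22 by 34 mm, not to be disturbed. Origin: centre of its underside
Mind the look-alikes: they are no part of the job. Leave any pink or purple look-alike of the gauge alone.

How it is judged:
By the outcome, as a careful person would: the job done as asked, in the order asked, and still so for the second after the job is handed in, with the robot touching nothing.
It also fails if it takes over 54 s, if anything falls off the work surface, if the arm or the gripper's body presses on something with over 40 N, if the wrist force passes 120 N, or if a joint passes its speed limit or range.

## Working session

There is one attempt and no reset: what is moved stays moved. The work goes in short steps, Python scripts to look and compute and a tool call to move; the robot and the scene stay as the last step left them, time stands still between calls to the robot, and variables do not carry over. Pictures are saved under pics/ and viewed, and the job is handed in when it is done.

Besides the shell and the picture viewer there is one more tool, called as name(argument=value, ...) on one line, values as JSON. carry_out: Moves the arm, as the interface text tells. Its arguments: {"type":"object","properties":{"turn":{"type":"array","items":{"type":"array","items":{"type":"number"}}},"delta_pos":{"type":"array","items":{"type":"array","items":{"type":"number"}}},"claw":{"type":"array","items":{"type":"number"}},"newtons":{"type":"number"}},"required":["turn","delta_pos","claw"]}

```bash
ls; mkdir -p pics; python3 - <<'E'
from plant import bot
import cv2,numpy as np
np.set_printoptions(precision=4,suppress=True)
s=bot.read_state();print(s, bot.grip_point_offset)
for n in("scene","top"):
    cv2.imwrite(f"pics/{n}0.png",bot.snapshot(n)); p=bot.camera_params(n);print(n,p)
E
```

```text
pics
{'time': 0.0, 'qpos': array([74.1003, 17.8614,  0.8021, 86.6925, -0.2533, 75.5846, -1.5585]), 'dq': array([ 0.0082, -0.0721,  0.0143,  0.0207,  0.0436,  0.0175,  0.0344]), 'joint_torque': array([  0.0002, -37.9912,   0.1463, -23.0593,   0.0123,   0.0137,
         0.    ]), 'ee_pos': array([ 0.1283, -0.5341,  0.2302]), 'ee_rot': array([[ 0.9723,  0.2337, -0.0006],
       [ 0.2337, -0.9723,  0.0023],
       [-0.0001, -0.0024, -1.    ]]), 'wrist_force': array([ 0.9321,  0.3256, -0.3507]), 'moment': array([ 0.0393, -0.0195, -0.0681]), 'width': 0.08557556000431993} -0.0187
scene {'fx': 399.74838632051535, 'fy': 399.74838632051535, 'cx': 312.5444025320363, 'cy': 206.55097167364954, 'camera_from_world': array([[-0.8172,  0.5762, -0.008 ,  0.43  ],
       [ 0.3133,  0.4325, -0.8454, -0.0932],
       [-0.4837, -0.6934, -0.534 ,  1.6297],
       [ 0.    ,  0.    ,  0.    ,  1.    ]])}
top {'fx': 468.6811691958427, 'fy': 468.6811691958427, 'cx': 319.88460887939436, 'cy': 196.8185358056047, 'camera_from_world': array([[-0.0274, -0.9996,  0.0077,  0.0344],
       [-0.9804,  0.0254, -0.1956,  0.5943],
       [ 0.1953, -0.0129, -0.9807,  1.3596],
       [ 0.    ,  0.    ,  0.    ,  1.    ]])}
```

View pics/scene0.png

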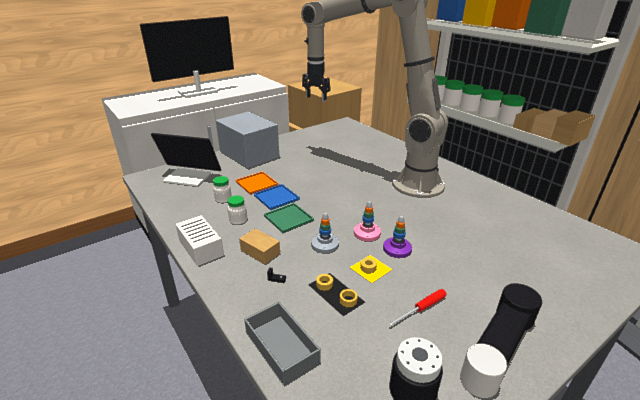

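View pics/top0.png

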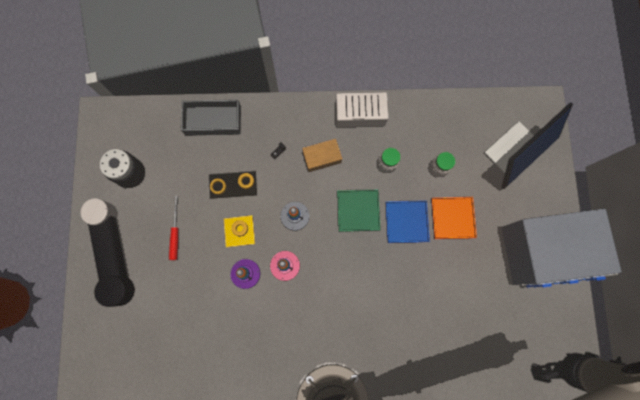

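The scene view shows the grey gauge at about (325,230), with pink and purple look-alikes to its right. The ring to gauge is on the yellow mat at (370,265). In the top view the gauge is at (294,215), the ring at (240,229), and the trays at (358,210) green, (407,222) blue and (454,218) orange.

```bash
cat > h.py <<'E'
from plant import bot
import cv2,numpy as np
from scipy.optimize import least_squares
np.set_printoptions(precision=4,suppress=True)
def proj(n,X):
    p=bot.camera_params(n);T=p["camera_from_world"];X=np.atleast_2d(X);c=X@T[:3,:3].T+T[:3,3]
    return np.c_[p["fx"]*c[:,0]/c[:,2]+p["cx"],p["fy"]*c[:,1]/c[:,2]+p["cy"]]
def onz(n,uv,z):
    p=bot.camera_params(n);T=p["camera_from_world"];R=T[:3,:3];o=-R.T@T[:3,3]
    d=R.T@np.array([(uv[0]-p["cx"])/p["fx"],(uv[1]-p["cy"])/p["fy"],1]);return o+d*(z-o[2])/d[2]
E
python3 - <<'E'
from h import *
H=dict(gauge=0,band_foot=.055,nose_top=.131,ring_a=.003,next_mat=0,tray_green=0,tray_blue=0,tray_orange=0)
for n in("top","scene"):
    bot.snapshot(n)
    for t,z in H.items():
        for d in bot.pinpoint(n,t):
            print(n,t,round(d["confidence"],2),np.array(d["uv"]),onz(n,d["uv"],z))
print(bot.read_state()["time"])
E
```

```text
top gauge 0.92 [245.7 275.4] [0.3684 0.2505 0.    ]
top gauge 0.74 [296.6 213.1] [0.5566 0.092  0.    ]
top gauge 0.44 [385.7 164.8] [ 0.7056 -0.1957  0.    ]
top gauge 0.33 [356.5 209.7] [ 0.5624 -0.096   0.    ]
top gauge 0.32 [295.  211.4] [0.5621 0.097  0.    ]
top band_foot 0.88 [285.  263.7] [0.3974 0.1268 0.055 ]
top band_foot 0.64 [297.  211.3] [0.553  0.0886 0.055 ]
top nose_top 0.97 [279.8 263.2] [0.3948 0.1364 0.131 ]
top nose_top 0.9 [295.2 211.1] [0.5409 0.0909 0.131 ]
top nose_top 0.81 [241.8 268.4] [0.3833 0.242  0.131 ]
top ring_a 0.69 [215.9 187. ] [0.6461 0.3448 0.003 ]
top ring_a 0.66 [241.9 181.9] [0.6605 0.263  0.003 ]
top ring_a 0.66 [241.5 228.8] [0.5113 0.2635 0.003 ]
top next_mat 0.9 [241.3 234.9] [0.4926 0.2645 0.    ]
top tray_green 0.78 [358.8 210. ] [ 0.5613 -0.1032  0.    ]
top tray_blue 0.9 [406.1 224.7] [ 0.511  -0.2488  0.    ]
top tray_blue 0.18 [239.3 231.9] [0.5022 0.2708 0.    ]
top tray_orange 0.57 [452.7 216.9] [ 0.5317 -0.3965  0.    ]
top tray_orange 0.5 [293.  210.1] [0.5664 0.1032 0.    ]
scene gauge 0.69 [367.9 234. ] [0.3978 0.1401 0.    ]
[... 161 characters left out ...]
055 ]
scene band_foot 0.87 [370.1 219.7] [0.392 0.139 0.055]
scene band_foot 0.65 [400.8 238.2] [0.384  0.2696 0.055 ]
scene nose_top 0.93 [371.7 197.9] [0.3835 0.1295 0.131 ]
scene nose_top 0.91 [328.4 208.5] [0.5344 0.0984 0.131 ]
scene nose_top 0.89 [402.5 215. ] [0.3763 0.2576 0.131 ]
scene ring_a 0.76 [347.7 298.7] [0.6442 0.3332 0.003 ]
scene ring_a 0.62 [324.4 287. ] [0.6687 0.2601 0.003 ]
scene ring_a 0.56 [366.9 268.3] [0.5188 0.2704 0.003 ]
scene next_mat 0.95 [369.3 265.6] [0.5023 0.263  0.    ]
scene tray_green 0.87 [288.9 217.4] [ 0.5591 -0.0998  0.    ]
scene tray_blue 0.8 [276.8 199.2] [ 0.5296 -0.2334  0.    ]
scene tray_orange 0.61 [255.2 182.7] [ 0.5342 -0.3987  0.    ]
1.0
```

```bash
python3 - <<'E'
import cv2
a=cv2.imread("pics/top0.png")[185:295,200:340];b=cv2.imread("pics/scene0.png")[190:310,300:420]
cv2.imwrite("pics/tc.png",cv2.resize(a,None,fx=5.5,fy=5.4,interpolation=cv2.INTER_CUBIC))
cv2.imwrite("pics/sc.png",cv2.resize(b,None,fx=5,fy=5,interpolation=cv2.INTER_CUBIC))
E
```

```text
(no output)
```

View pics/tc.png

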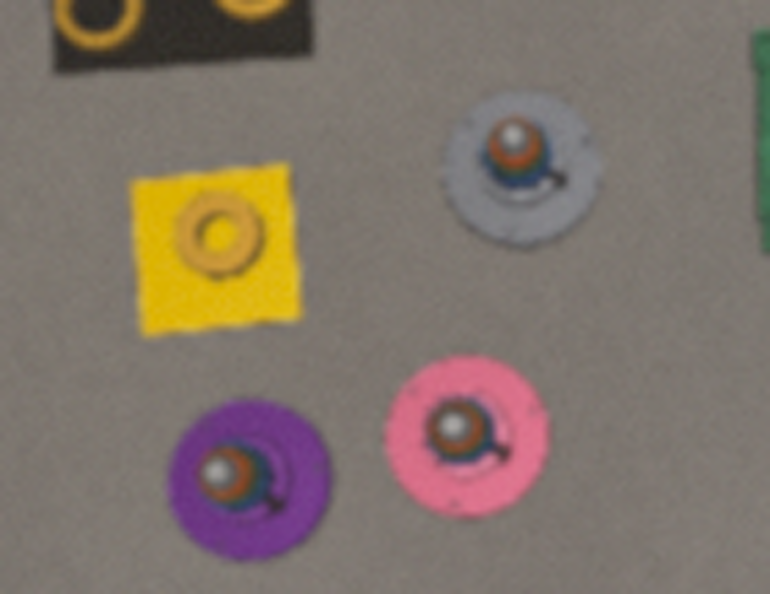

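View pics/sc.png

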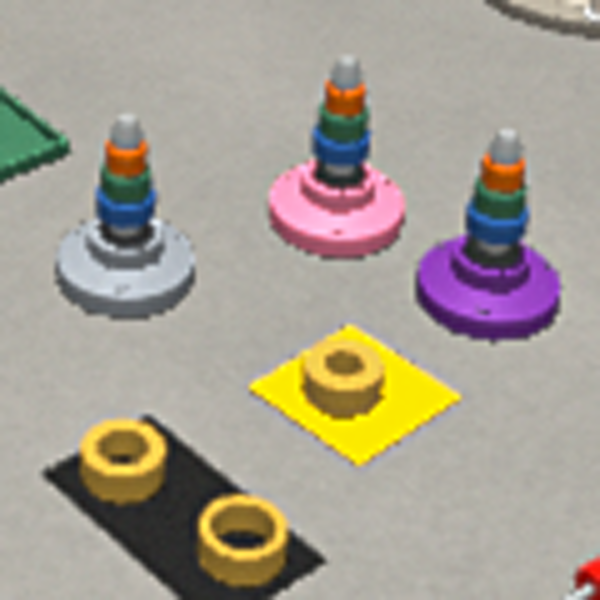

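The ring on the mat looks to have the smallest bore, which I'll confirm by the height where it stops. Next I'll refine the positions by fitting models to the pictures.

```bash
cat > fit.py <<'E'
from h import *
from scipy.optimize import minimize
SS=4
def hull(n,x,y,parts,roi):
    # parts: list of (z,r) circles
    a=np.linspace(0,2*np.pi,40,endpoint=False)
    P=np.vstack([np.c_[x+r*np.cos(a),y+r*np.sin(a),np.full(40,z)] for z,r in parts])
    uv=(proj(n,P)-[roi[0],roi[1]]+.5)*SS
    return cv2.convexHull(np.round(uv*16).astype(np.int32))
def labels(n,x,y,layers,roi):
    h,w=(roi[3]-roi[1]),(roi[2]-roi[0])
    L=np.zeros((h*SS,w*SS),np.uint8)
    for lab,parts in layers: cv2.fillPoly(L,[hull(n,x,y,parts,roi)],lab,lineType=cv2.LINE_8,shift=4)
    K=max(l for l,_ in layers)+1
    return np.stack([cv2.resize((L==k).astype(np.float32),(w,h),interpolation=cv2.INTER_AREA) for k in range(K)],-1)
def cost(n,img,x,y,layers,roi,zone=None):
    A=labels(n,x,y,layers,roi);A=np.stack([cv2.GaussianBlur(A[...,k],(0,0),.6) for k in range(A.shape[-1])],-1)
    I=img[roi[1]:roi[3],roi[0]:roi[2]].astype(np.float32)
    A=A.reshape(-1,A.shape[-1]);I=I.reshape(-1,3)
    c,_,_,_=np.linalg.lstsq(A,I,rcond=None)
    return np.mean((A@c-I)**2)
def mandrel(b):
    f=lambda a,c:(b+a,c)
    return [(1,[(0,.045),(.012,.045)]),(2,[(.012,.024),(.036,.024)]),(3,[(.036,.012),f(0,.012)]),
     (4,[f(0,.019),f(.014,.019),f(.017,.016)]),(5,[f(.017,.016),f(.032,.016),f(.035,.013)]),
     (6,[f(.035,.013),f(.050,.013),f(.053,.010)]),(7,[f(.053,.010),f(.059,.010),f(.070,.005)])]
def ring(z0,ri,ro=.024): return [(1,[(z0,ro),(z0+.022,ro)]),(2,[(z0+.022,ro)]),(3,[(z0+.022,ri)])]
def roi_of(n,x,y,z,m=28):
    u,v=proj(n,[[x,y,z]])[0]; return [int(u)-m,int(v)-m,int(u)+m,int(v)+m]
def fit(fn,x0,scale):
    s=np.array(scale); 
    sim=np.vstack([x0]+[np.array(x0)+s*e for e in np.eye(len(x0))])
    r=minimize(fn,x0,method="Nelder-Mead",options=dict(initial_simplex=sim,xatol=1e-4,fatol=1e-3,maxiter=250));return r.x,r.fun
E
cat > f1.py <<'E'
from fit import *
im={n:cv2.imread(f"pics/{n}0.png") for n in("top","scene")}
for cams in(["top","scene"],["top"],["scene"]):
    R={n:roi_of(n,.553,.094,.07) for n in cams}
    g=lambda p:sum(cost(n,im[n],p[0],p[1],mandrel(p[2]),R[n]) for n in cams)
    print("gauge",cams,*fit(g,[.553,.094,.055],[.006,.006,.005]))
for ri in(.0115,.0145,.0175):
  for cams in(["top","scene"],["top"],["scene"]):
    R={n:roi_of(n,.513,.265,.02,14) for n in cams}
    g=lambda p:sum(cost(n,im[n],p[0],p[1],ring(.003,ri),R[n]) for n in cams)
    print("ring",ri,cams,*fit(g,[.513,.265],[.006,.006]))
E
python3 f1.py
```

```text
gauge ['top', 'scene'] [0.5508 0.1012 0.0526] 1049.17138671875
gauge ['top'] [0.5471 0.0991 0.0544] 25.242416381835938
gauge ['scene'] [0.5547 0.1075 0.0579] 1001.3369750976562
ring 0.0115 ['top', 'scene'] [0.5145 0.2697] 2878.4287109375
ring 0.0115 ['top'] [0.5132 0.2694] 839.0325317382812Traceback (most recent call last):
  File "f1.py", line 11, in <module>
    print("ring",ri,cams,*fit(g,[.513,.265],[.006,.006]))
                          ~~~^^^^^^^^^^^^^^^^^^^^^^^^^^^
  File "fit.py", line 33, in fit
    r=minimize(fn,x0,method="Nelder-Mead",options=dict(initial_simplex=sim,xatol=1e-4,fatol=1e-3,maxiter=250));return r.x,r.fun
    res = _minimize_neldermead(fun, x0, args, callback, bounds=bounds,
                               **options)
    fxcc = func(xcc)
    fx = function(np.copy(x), *(wrapper_args + args))
  File "f1.py", line 10, in <lambda>
    g=lambda p:sum(cost(n,im[n],p[0],p[1],ring(.003,ri),R[n]) for n in cams)
               ~~~^^^^^^^^^^^^^^^^^^^^^^^^^^^^^^^^^^^^^^^^^^^^^^^^^^^^^^^^^^
  File "f1.py", line 10, in <genexpr>
    g=lambda p:sum(cost(n,im[n],p[0],p[1],ring(.003,ri),R[n]) for n in cams)
                   ~~~~^^^^^^^^^^^^^^^^^^^^^^^^^^^^^^^^^^^^^^
  File "fit.py", line 17, in cost
    A=labels(n,x,y,layers,roi);A=np.stack([cv2.GaussianBlur(A[...,k],(0,0),.6) for k in range(A.shape[-1])],-1)
  File "fit.py", line 13, in labels
    for lab,parts in layers: cv2.fillPoly(L,[hull(n,x,y,parts,roi)],lab,lineType=cv2.LINE_8,shift=4)
                                             ~~~~^^^^^^^^^^^^^^^^^
  File "fit.py", line 8, in hull
    uv=(proj(n,P)-[roi[0],roi[1]]+.5)*SS
        ~~~~^^^^^
  File "h.py", line 6, in proj
    p=bot.camera_params(n);T=p["camera_from_world"];X=np.atleast_2d(X);c=X@T[:3,:3].T+T[:3,3]
ValueError: time passes only in moves, steps and waits
```

```bash
python3 - <<'E'
s=open('h.py').read()
s=s.replace("def proj","_c={}\ndef cam(n):\n    if n not in _c: _c[n]=bot.camera_params(n)\n    return _c[n]\ndef proj").replace("p=bot.camera_params(n)","p=cam(n)")
open('h.py','w').write(s)
s=open('fit.py').read()
s=s.replace("    c,_,_,_=","    if zone is not None: A=A[zone.ravel()];I=I[zone.ravel()]\n    c,_,_,_=")
s+='''
def pz(n,x,y,layers,roi,grow):
    A=labels(n,x,y,layers,roi);M=(A[...,0]<.5).astype(np.uint8)
    return cv2.dilate(M,np.ones((2*grow+1,)*2,np.uint8))>0
'''
open('fit.py','w').write(s)
E
cat > f1.py <<'E'
from fit import *
im={n:cv2.imread(f"pics/{n}0.png") for n in("top","scene")}
for cams in(["top","scene"],["top"],["scene"]):
    R={n:roi_of(n,.55,.099,.06) for n in cams}
    Z={n:pz(n,.55,.099,mandrel(.055),R[n],4) for n in cams}
    g=lambda p:sum(cost(n,im[n],p[0],p[1],mandrel(p[2]),R[n],Z[n]) for n in cams)
    print("gauge",cams,*fit(g,[.553,.094,.055],[.006,.006,.005]))
for ri in(.0115,.0145,.0175):
  for cams in(["top","scene"],["top"],["scene"]):
    R={n:roi_of(n,.513,.268,.014,20) for n in cams}
    Z={n:pz(n,.513,.268,ring(.003,ri),R[n],3) for n in cams}
    g=lambda p:sum(cost(n,im[n],p[0],p[1],ring(.003,ri),R[n],Z[n]) for n in cams)
    print("ring",ri,cams,*fit(g,[.513,.265],[.006,.006]))
E
python3 f1.py
```

```text
gauge ['top', 'scene'] [0.5516 0.1025 0.0534] 982.0830078125
gauge ['top'] [0.5474 0.0992 0.0533] 59.91012954711914
gauge ['scene'] [0.5541 0.1067 0.0564] 860.2405395507812
ring 0.0115 ['top', 'scene'] [0.5142 0.2691] 1646.4129638671875
ring 0.0115 ['top'] [0.513  0.2688] 96.1729507446289
ring 0.0115 ['scene'] [0.5146 0.2694] 1524.27587890625
ring 0.0145 ['top', 'scene'] [0.5139 0.2685] 1734.1392822265625
ring 0.0145 ['top'] [0.513  0.2688] 103.89395141601562
ring 0.0145 ['scene'] [0.5145 0.2692] 1617.1658935546875
ring 0.0175 ['top', 'scene'] [0.5141 0.2688] 1848.849365234375
ring 0.0175 ['top'] [0.513  0.2688] 111.52336120605469
ring 0.0175 ['scene'] [0.5142 0.269 ] 1725.4522705078125
```

```bash
cat > ov.py <<'E'
from fit import *
def overlay(n,img,items,c,m=32,S=8):
    out=cv2.resize(img,None,fx=S,fy=S,interpolation=cv2.INTER_CUBIC)
    for x,y,layers in items:
        for l,p in layers:
            h=hull(n,x,y,p,[0,0])/16/SS
            cv2.polylines(out,[np.int32(h*S)],True,(255,255,255),1)
    u,v=proj(n,[c])[0];u,v=int(u),int(v);x0,y0=max(u-m,0),max(v-m,0)
    return out[y0*S:(y0+2*m)*S,x0*S:(x0+2*m)*S]
E
python3 - <<'E'
from ov import *
im={n:cv2.imread(f"pics/{n}0.png") for n in("top","scene")}
a=[overlay(n,im[n],[(.5516,.1025,mandrel(.0534)),(.514,.269,ring(.003,.0115))],[.545,.17,.04],m=36,S=5) for n in im]
cv2.imwrite("pics/ov1.png",np.hstack(a))
E
```

```text
(no output)
```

View pics/ov1.png

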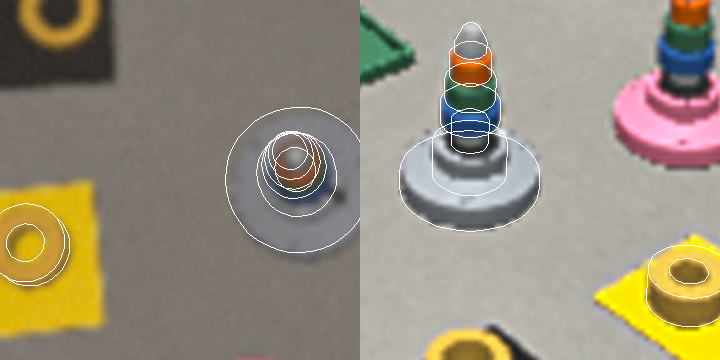

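```bash
cat > d.py <<'E'
from h import *
import sys
def d(*ts):
    s=bot.read_state();R=s["ee_rot"]
    print("t",round(s["time"],2),"p",s["ee_pos"],"yaw",np.degrees(np.arctan2(R[1,0],R[0,0])),"tilt mrad",R[:2,2]*1000,"F",s["wrist_force"],"M",s["moment"],"w",round(s["width"],4))
    # turn to bring tool vertical keeping yaw
    from scipy.spatial.transform import Rotation as Ro
    z=R[:,2];ax=np.cross(z,[0,0,-1]);print("level turn",R.T@ax)
    for t in ts: print(t,"->cm",R.T@(np.array(t)-s["ee_pos"])*100)
if __name__=="__main__":
    d(*[tuple(map(float,a.split(","))) for a in sys.argv[1:]])
E
python3 d.py 0.45,-0.2,0.23
```

```text
t 1.0 p [ 0.1285 -0.5348  0.2313] yaw 13.511900901354384 tilt mrad [ 0.0184 -0.075 ] F [-0.5311  1.4054 -0.8892] M [0.0211 0.0105 0.0176] w 0.0851
level turn [ 0.0001 -0.     -0.    ]
(0.45, -0.2, 0.23) ->cm [ 39.0798 -25.0415   0.1295]
```

carry_out(turn=[[0,0,0],[0,0,0],[0,0,0],[0,0,0],[0,0,0],[0,0,0],[0,0,0],[0,0,0],[0,0,0],[0,0,0]], delta_pos=[[39,-25,0],[39,-25,0],[39,-25,0],[39,-25,0],[39,-25,0],[39,-25,0],[39,-25,0],[39,-25,0],[39,-25,0],[39,-25,0]], claw=[0,0,0,0,0,0,0,0,0,0], newtons=60)

```text
time: 1.83
ee_pos: [0.4181, -0.2326, 0.2317]
ee_rot: [[0.972, 0.233, 0.001], [0.233, -0.972, -0.001], [0.001, 0.001, -1.0]]
wrist_force: [0.9, -1.3, 0.6]
width: 0.0854
```

```bash
python3 d.py 0.514,0.269,0.15
```

```text
t 1.83 p [ 0.4181 -0.2326  0.2317] yaw 13.496380483290453 tilt mrad [ 0.7293 -0.8181] F [ 0.8505 -1.308   0.6057] M [ 0.0103 -0.0502 -0.0213] w 0.0854
level turn [ 0.001  -0.0005 -0.    ]
(0.514, 0.269, 0.15) ->cm [ 21.0254 -46.5473   8.1342]
```

carry_out(turn=[[0,0,0],[0,0,0],[0,0,0],[0,0,0],[0,0,0],[0,0,0],[0,0,0],[0,0,0],[0,0,0],[0,0,0]], delta_pos=[[21,-46.5,0],[21,-46.5,0],[21,-46.5,0],[21,-46.5,0],[21,-46.5,0],[21,-46.5,0],[21,-46.5,0],[21,-46.5,0],[21,-46.5,0],[21,-46.5,0]], claw=[0,0,0,0,0,0,0,0,0,0])

```text
time: 2.67
ee_pos: [0.496, 0.1767, 0.2316]
ee_rot: [[0.973, 0.233, 0.002], [0.233, -0.973, -0.001], [0.001, 0.001, -1.0]]
wrist_force: [0.8, -0.0, 0.6]
width: 0.0853
```

```bash
python3 d.py 0.514,0.269,0.1
```

```text
t 2.67 p [0.496  0.1767 0.2316] yaw 13.455310295083494 tilt mrad [ 1.5944 -1.0446] F [ 0.8225 -0.018   0.5884] M [ 0.0277 -0.024   0.0042] w 0.0853
level turn [ 0.0014 -0.0013  0.    ]
(0.514, 0.269, 0.1) ->cm [ 3.8794 -8.5766 13.1544]
```

carry_out(turn=[[0,0,0],[0,0,0],[0,0,0],[0,0,0],[0,0,0],[0,0,0],[0,0,0],[0,0,0]], delta_pos=[[3.88,-8.58,1],[3.88,-8.58,3],[3.88,-8.58,6],[3.88,-8.58,9],[3.88,-8.58,12],[3.88,-8.58,13.2],[3.88,-8.58,13.2],[3.88,-8.58,13.2]], claw=[0,0,0,0,0,0,0,0])

```text
time: 3.33
ee_pos: [0.5144, 0.2688, 0.1]
ee_rot: [[0.973, 0.232, 0.002], [0.232, -0.973, -0.001], [0.001, 0.001, -1.0]]
wrist_force: [-1.0, 0.5, 0.6]
width: 0.0855
```

```bash
python3 d.py 0.514,0.269,0.01; python3 - <<'E'
from ov import *
im={n:bot.snapshot(n) for n in("top","scene")}
for n in im: cv2.imwrite(f"pics/{n}1.png",im[n])
a=[overlay(n,im[n],[(.514,.269,ring(.003,.0115))],[.514,.269,.06],m=36,S=5) for n in im]
cv2.imwrite("pics/ov2.png",np.hstack(a))
E
```

```text
t 3.33 p [0.5144 0.2688 0.1   ] yaw 13.410627826545447 tilt mrad [ 1.7743 -0.997 ] F [-1.0414  0.5018  0.5926] M [ 0.0113 -0.0106  0.0612] w 0.0855
level turn [ 0.0014 -0.0015  0.    ]
(0.514, 0.269, 0.01) ->cm [-0.0503 -0.0422  8.9993]
```

View pics/ov2.png

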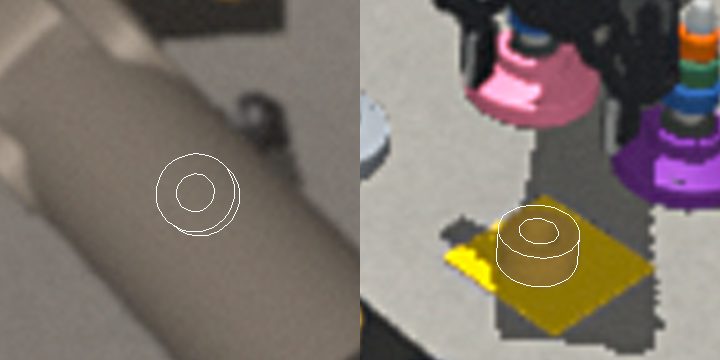

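carry_out(turn=[[0.0014,-0.0015,0],[0.0014,-0.0015,0],[0.0014,-0.0015,0],[0.0014,-0.0015,0],[0.0014,-0.0015,0],[0.0014,-0.0015,0],[0.0014,-0.0015,0]], delta_pos=[[-0.05,-0.04,3],[-0.05,-0.04,5.5],[-0.05,-0.04,7.5],[-0.05,-0.04,8.8],[-0.05,-0.04,9.5],[-0.05,-0.04,9.6],[-0.05,-0.04,9.6]], claw=[0,0,0,0,0,0,0])

```text
time: 4.02
ee_pos: [0.5165, 0.2707, 0.0071]
ee_rot: [[0.973, 0.232, 0.006], [0.232, -0.973, 0.003], [0.006, -0.002, -1.0]]
wrist_force: [0.3, 0.4, 0.4]
width: 0.0856
```

```bash
python3 d.py 0.514,0.269,0.004; python3 - <<'E'
from ov import *
im={n:bot.snapshot(n) for n in("top","scene")}
for n in im: cv2.imwrite(f"pics/{n}2.png",im[n])
a=[overlay(n,im[n],[(.514,.269,ring(.003,.0115))],[.514,.269,.06],m=36,S=5) for n in im]
cv2.imwrite("pics/ov3.png",np.hstack(a))
E
```

```text
t 4.02 p [0.5165 0.2707 0.0071] yaw 13.393994501409361 tilt mrad [5.5816 3.2334] F [0.255  0.4322 0.4275] M [ 0.0113 -0.0339 -0.0396] w 0.0856
level turn [-0.0019 -0.0062 -0.    ]
(0.514, 0.269, 0.004) ->cm [-0.2898  0.1098  0.3057]
```

View pics/ov3.png

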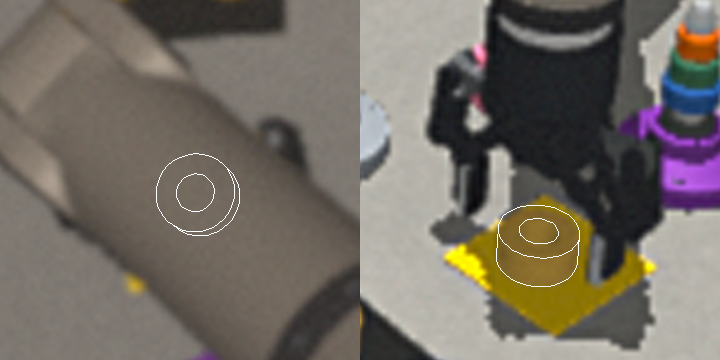

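The fingers straddle the ring on the yellow mat. The measured pose is a few mm off the target, so I'll re-read it.

```bash
python3 d.py 0.514,0.269,0.004
```

```text
t 4.12 p [0.5169 0.2711 0.0077] yaw 13.40184493159803 tilt mrad [6.6115 3.814 ] F [-0.4379  0.4433 -0.4967] M [ 0.0068 -0.0463 -0.0186] w 0.0856
level turn [-0.0022 -0.0073 -0.    ]
(0.514, 0.269, 0.004) ->cm [-0.3284  0.1363  0.3636]
```

carry_out(turn=[[-0.002,-0.007,0],[-0.002,-0.007,0],[-0.002,-0.007,0]], delta_pos=[[-0.33,0.13,0.36],[-0.33,0.13,0.36],[-0.33,0.13,0.36]], claw=[0,0,0])

```text
time: 4.37
ee_pos: [0.5142, 0.2691, 0.0045]
ee_rot: [[0.973, 0.232, 0.001], [0.232, -0.973, 0.0], [0.001, -0.0, -1.0]]
wrist_force: [-0.0, 0.7, 0.7]
width: 0.0856
```

```bash
python3 d.py 0.514,0.269,0.004;python3 -c "
from plant import bot;s=bot.read_state();print(s['qpos'],s['dq'],s['joint_torque'])"
```

```text
t 4.37 p [0.5142 0.2691 0.0045] yaw 13.398449264616858 tilt mrad [0.9155 0.4371] F [-0.0311  0.6958  0.6631] M [ 0.0114 -0.0071  0.0092] w 0.0856
level turn [-0.0002 -0.001   0.    ]
(0.514, 0.269, 0.004) ->cm [-0.0217  0.0071  0.048 ]
[  -8.40064154   37.57282081  -30.00127718   96.13325732   22.65060645
   52.37628393 -123.86548303] [-0.1094572   0.17394943  0.14588692 -0.00214458  0.0128382  -0.19097243
 -0.02338302] [-1.53409154e-02 -4.45095062e+01 -7.17475131e+00 -1.74625397e+01
  7.94153369e-03  2.00422175e-03 -2.09580850e-05]
```

carry_out(turn=[[0,-0.001,0],[0,-0.001,0],[0,-0.001,0],[0,-0.001,0],[0,-0.001,0],[0,-0.001,0],[0,-0.001,0]], delta_pos=[[0,0,0.03],[0,0,0.03],[0,0,0.03],[0,0,0.03],[0,0,0.03],[0,0,0.03],[0,0,0.03]], claw=[60,110,255,255,255,255,255], newtons=60)

```text
time: 4.95
ee_pos: [0.5145, 0.2695, 0.0048]
ee_rot: [[0.973, 0.232, 0.001], [0.232, -0.973, 0.001], [0.001, -0.001, -1.0]]
wrist_force: [-0.8, -0.3, 5.5]
width: 0.0466
```

```bash
python3 d.py 0.514,0.269,0.2
```

```text
t 4.95 p [0.5145 0.2695 0.0048] yaw 13.409590409458326 tilt mrad [0.8159 0.7654] F [-0.7553 -0.2651  5.4846] M [-0.0831  0.2198 -0.0026] w 0.0466
level turn [-0.0006 -0.001  -0.    ]
(0.514, 0.269, 0.2) ->cm [ -0.0433   0.029  -19.5192]
```

carry_out(turn=[[0,-0.001,0],[0,-0.001,0],[0,-0.001,0],[0,-0.001,0],[0,-0.001,0],[0,-0.001,0],[0,-0.001,0],[0,-0.001,0]], delta_pos=[[0,0,-0.5],[0,0,-2],[0,0,-5],[0,0,-8],[0,0,-12],[0,0,-15.5],[0,0,-15.5],[0,0,-15.5]], claw=[255,255,255,255,255,255,255,255])

```text
time: 5.62
ee_pos: [0.5156, 0.2704, 0.1622]
ee_rot: [[0.973, 0.232, 0.004], [0.232, -0.973, 0.003], [0.005, -0.002, -1.0]]
wrist_force: [0.0, 0.6, -1.6]
width: 0.0461
```

```bash
python3 d.py 0.551,0.1025,0.158; python3 - <<'E'
from ov import *
im={n:bot.snapshot(n) for n in("top","scene")}
for n in im: cv2.imwrite(f"pics/{n}3.png",im[n])
p=bot.read_state()["ee_pos"]
a=[overlay(n,im[n],[(p[0],p[1],ring(p[2]-.0018,.0115))],[.53,.2,.12],m=36,S=5) for n in im]
cv2.imwrite("pics/ov4.png",np.hstack(a))
E
```

```text
t 5.62 p [0.5156 0.2704 0.1622] yaw 13.402651593328127 tilt mrad [4.3226 2.842 ] F [ 0.019   0.5983 -1.5589] M [-0.0426  0.0798 -0.0311] w 0.0461
level turn [-0.0018 -0.0049 -0.    ]
(0.551, 0.1025, 0.158) ->cm [-0.4486 17.1519  0.3843]
```

View pics/ov4.png

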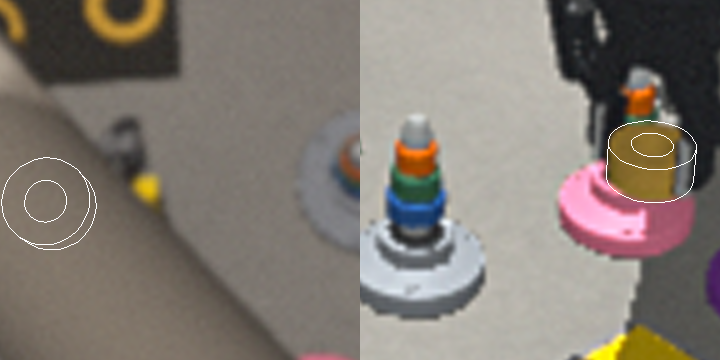

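```bash
cat > f2.py <<'E'
from fit import *
im={n:cv2.imread(f"pics/{n}0.png") for n in("top","scene")}
off={"top":np.array([.0015,.0005]),"scene":np.zeros(2)}
def mand(b,h):
    m=mandrel(b); m[0]=(1,[(0,.045),(h,.045)]); m.insert(1,(8,[(h,.045)]))
    # neck top separate label
    m.insert(3,(9,[(.036,.024)]))
    return m
R={n:roi_of(n,.55,.1025,.055,26) for n in im}
Z={n:pz(n,.551,.102,mand(.054,.015),R[n],4) for n in im}
def run(cams,w):
    g=lambda p:sum(w[n]*cost(n,im[n],p[0]-off[n][0],p[1]-off[n][1],mand(p[2],p[3]),R[n],Z[n]) for n in cams)
    best=min((fit(g,[x,y,b,h],[.004,.004,.003,.004]) for x,y in((.551,.1025),(.548,.098)) for b in(.051,.058) for h in(.012,.02)),key=lambda r:r[1])
    print(cams,*best);return best
t=run(["top"],{"top":1});s=run(["scene"],{"scene":1})
run(["top","scene"],{"top":1/t[1],"scene":1/s[1]})
E
python3 f2.py
```

```text
['top'] [0.5491 0.0997 0.0522 0.0188] 42.44727325439453
['scene'] [0.55   0.1004 0.0518 0.0158] 446.64306640625
['top', 'scene'] [0.5493 0.0998 0.0512 0.0143] 2.0053082932493664
```

```bash
python3 d.py 0.5495,0.1000,0.15
```

```text
t 5.72 p [0.5136 0.2684 0.1584] yaw 13.395520397386889 tilt mrad [-2.4469 -1.2906] F [ 0.3203 -1.4554 -0.9851] M [-0.0103 -0.0105  0.0018] w 0.046
level turn [ 0.0007  0.0027 -0.    ]
(0.5495, 0.1, 0.15) ->cm [-0.4042 17.218   0.8556]
```

carry_out(turn=[[0,0.002,0],[0,0.002,0],[0,0.002,0],[0,0.002,0],[0,0.002,0],[0,0.002,0],[0,0.002,0],[0,0.002,0],[0,0.002,0]], delta_pos=[[0,1,0],[-0.1,4,0],[-0.2,8,0.2],[-0.3,12,0.4],[-0.4,15,0.6],[-0.4,16.7,0.8],[-0.4,17.2,0.85],[-0.4,17.2,0.85],[-0.4,17.2,0.85]], claw=[255,255,255,255,255,255,255,255,255])

```text
time: 6.47
ee_pos: [0.5484, 0.1014, 0.1492]
ee_rot: [[0.973, 0.233, -0.003], [0.233, -0.973, 0.001], [-0.003, -0.001, -1.0]]
wrist_force: [0.6, 0.6, -1.4]
width: 0.0461
```

```bash
python3 - <<'E'
from ov import *
im={n:bot.snapshot(n) for n in("top","scene")}
for n in im: cv2.imwrite(f"pics/{n}4.png",im[n])
p=bot.read_state()["ee_pos"]
a=[overlay(n,im[n],[(p[0],p[1],ring(p[2]-.0018,.0115)),(.5495,.1,mandrel(.0515))],[.55,.1,.12],m=36,S=5) for n in im]
cv2.imwrite("pics/ov5.png",np.hstack(a))
E
python3 d.py 0.5495,0.1000,0.15; 
```

```text
t 6.57 p [0.5486 0.1031 0.1499] yaw 13.632636156233138 tilt mrad [-1.3092  1.0119] F [-0.3047 -0.0011 -0.7515] M [ 0.0232 -0.0669  0.0369] w 0.0464
level turn [-0.0013  0.001   0.    ]
(0.5495, 0.1, 0.15) ->cm [ 0.0152  0.3195 -0.0078]
```

View pics/ov5.png

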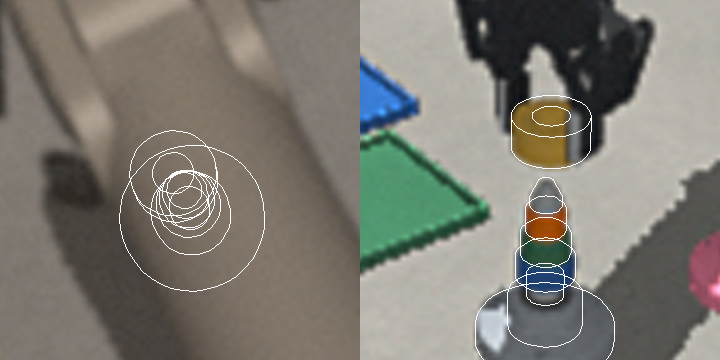

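carry_out(turn=[[-0.001,0.001,-0.003],[-0.001,0.001,-0.003],[-0.001,0.001,-0.003],[-0.001,0.001,-0.003],[-0.001,0.001,-0.003],[-0.001,0.001,-0.003]], delta_pos=[[0.02,0.32,0.5],[0.02,0.32,1.3],[0.02,0.32,2.0],[0.02,0.32,2.2],[0.02,0.32,2.2],[0.02,0.32,2.2]], claw=[255,255,255,255,255,255])

```text
time: 7.07
ee_pos: [0.5493, 0.1001, 0.1275]
ee_rot: [[0.971, 0.239, -0.001], [0.239, -0.971, 0.0], [-0.001, -0.0, -1.0]]
wrist_force: [-0.8, 0.1, -1.5]
width: 0.0467
```

```bash
python3 d.py 0.5495,0.1000,0.128
```

```text
t 7.07 p [0.5493 0.1001 0.1275] yaw 13.811185910311437 tilt mrad [-0.7666  0.2804] F [-0.8062  0.1086 -1.4847] M [-0.0334 -0.0154  0.0212] w 0.0467
level turn [-0.0005  0.0007  0.    ]
(0.5495, 0.1, 0.128) ->cm [ 0.0153  0.0135 -0.045 ]
```

carry_out(turn=[[0,0.001,0.005],[0,0.001,0.005],[0,0.001,0.005],[0,0.001,0.005],[0,0.001,0.005],[0,0.001,0.005]], delta_pos=[[0.01,0.01,0.2],[0.01,0.01,0.5],[0.01,0.01,0.8],[0.01,0.01,1.0],[0.01,0.01,1.0],[0.01,0.01,1.0]], claw=[255,255,255,255,255,255])

```text
time: 7.57
ee_pos: [0.5493, 0.0999, 0.1173]
ee_rot: [[0.972, 0.234, -0.0], [0.234, -0.972, 0.0], [-0.0, -0.0, -1.0]]
wrist_force: [-0.7, 0.3, -0.4]
width: 0.0461
```

```bash
python3 d.py 0.5495,0.1000,0.112;  python3 - <<'E'
from ov import *
im={n:bot.snapshot(n) for n in("scene",)}
for n in im: cv2.imwrite(f"pics/{n}5.png",im[n])
p=bot.read_state()["ee_pos"]
a=[overlay(n,im[n],[(p[0],p[1],ring(p[2]-.0018,.0115)),(.5495,.1,mandrel(.0515))],[.55,.1,.10],m=25,S=12) for n in im]
cv2.imwrite("pics/ov6.png",np.hstack(a))
E
```

```text
t 7.57 p [0.5493 0.0999 0.1173] yaw 13.523723736238276 tilt mrad [-0.1873  0.4493] F [-0.7285  0.2789 -0.4126] M [-0.0168 -0.066  -0.0068] w 0.0461
level turn [-0.0005  0.0001  0.    ]
(0.5495, 0.1, 0.112) ->cm [ 0.0202 -0.0001  0.5348]
```

View pics/ov6.png

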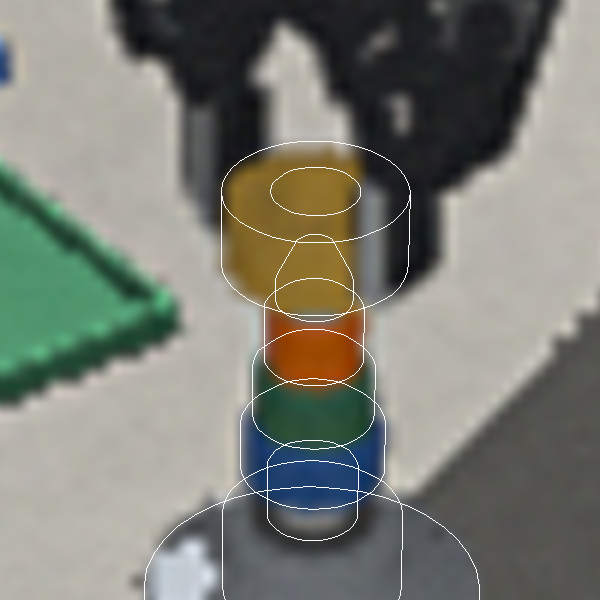

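The ring is over the nose, with the orange band just below it at (315,345) in the crop, and the forces are near zero. I'll continue in small steps.

carry_out(turn=[[0,0,0],[0,0,0],[0,0,0],[0,0,0],[0,0,0]], delta_pos=[[0.02,0,0.1],[0.02,0,0.2],[0.02,0,0.3],[0.02,0,0.4],[0.02,0,0.4]], claw=[255,255,255,255,255])

```text
time: 8.03
ee_pos: [0.5494, 0.1, 0.1132]
ee_rot: [[0.972, 0.234, -0.0], [0.234, -0.972, 0.0], [-0.0, -0.001, -1.0]]
wrist_force: [-0.1, -0.3, -2.1]
width: 0.0462
```

```bash
python3 d.py 0.5495,0.1000,0.109
```

```text
t 8.03 p [0.5494 0.1    0.1132] yaw 13.526601309707788 tilt mrad [-0.3101  0.4652] F [-0.1158 -0.3019 -2.1474] M [0.0608 0.0374 0.0138] w 0.0462
level turn [-0.0005  0.0002 -0.    ]
(0.5495, 0.1, 0.109) ->cm [0.0047 0.0035 0.4242]
```

carry_out(turn=[[0,0,0],[0,0,0],[0,0,0],[0,0,0],[0,0,0]], delta_pos=[[0,0,0.1],[0,0,0.2],[0,0,0.3],[0,0,0.4],[0,0,0.4]], claw=[255,255,255,255,255])

```text
time: 8.45
ee_pos: [0.5493, 0.1, 0.1089]
ee_rot: [[0.972, 0.234, -0.001], [0.234, -0.972, 0.0], [-0.001, -0.001, -1.0]]
wrist_force: [-0.3, -0.1, -1.6]
width: 0.0464
```

```bash
python3 d.py 0.5495,0.1000,0.105
```

```text
t 8.45 p [0.5493 0.1    0.1089] yaw 13.528670287685923 tilt mrad [-0.8401  0.3457] F [-0.3179 -0.1131 -1.6095] M [ 0.0035  0.0276 -0.0117] w 0.0464
level turn [-0.0005  0.0007  0.    ]
(0.5495, 0.1, 0.105) ->cm [0.0253 0.0016 0.3945]
```

carry_out(turn=[[0,0,0],[0,0,0],[0,0,0]], delta_pos=[[0.02,0,0.1],[0.02,0,0.2],[0.02,0,0.2]], claw=[255,255,255])

```text
time: 8.7
ee_pos: [0.5493, 0.0999, 0.1067]
ee_rot: [[0.972, 0.234, -0.001], [0.234, -0.972, 0.0], [-0.001, -0.001, -1.0]]
wrist_force: [-0.6, -0.4, -0.7]
width: 0.0462
```

carry_out(turn=[[0,0,0],[0,0,0],[0,0,0]], delta_pos=[[0,0,0.05],[0,0,0.1],[0,0,0.1]], claw=[255,255,255])

```text
time: 8.95
ee_pos: [0.5492, 0.0999, 0.1056]
ee_rot: [[0.972, 0.234, -0.002], [0.234, -0.972, 0.0], [-0.001, -0.001, -1.0]]
wrist_force: [-0.1, 0.3, -0.8]
width: 0.0465
```

carry_out(turn=[[-0.0005,0.001,0],[-0.0005,0.001,0],[-0.0005,0.001,0]], delta_pos=[[0.02,0,0.05],[0.02,0,0.1],[0.02,0,0.1]], claw=[255,255,255])

```text
time: 9.2
ee_pos: [0.5494, 0.0999, 0.1045]
ee_rot: [[0.972, 0.234, -0.0], [0.234, -0.972, -0.0], [-0.0, -0.0, -1.0]]
wrist_force: [1.1, 0.3, -1.2]
width: 0.0465
```

carry_out(turn=[[0,0,0],[0,0,0],[0,0,0]], delta_pos=[[0,0,0.05],[0,0,0.1],[0,0,0.1]], claw=[255,255,255])

```text
time: 9.45
ee_pos: [0.5495, 0.1, 0.1041]
ee_rot: [[0.972, 0.234, 0.0], [0.234, -0.972, -0.0], [0.0, 0.0, -1.0]]
wrist_force: [-1.2, 0.6, 2.6]
width: 0.0463
```

Contact is at TCP z ≈ 0.104, so the ring's underside is at about 0.1025, which matches the predicted orange step. Now I'll press in small increments.

carry_out(turn=[[0,0,0],[0,0,0],[0,0,0]], delta_pos=[[0,0,0.03],[0,0,0.05],[0,0,0.05]], claw=[255,255,255])

```text
time: 9.7
ee_pos: [0.5496, 0.1, 0.1039]
ee_rot: [[0.972, 0.234, 0.0], [0.234, -0.972, -0.0], [0.0, 0.0, -1.0]]
wrist_force: [-1.5, -0.8, 3.7]
width: 0.0461
```

carry_out(turn=[[0,0,0],[0,0,0],[0,0,0]], delta_pos=[[0,0,0.03],[0,0,0.05],[0,0,0.05]], claw=[255,255,255])

```text
time: 9.95
ee_pos: [0.5496, 0.1, 0.1035]
ee_rot: [[0.972, 0.234, 0.0], [0.234, -0.972, -0.0], [0.0, 0.0, -1.0]]
wrist_force: [-0.1, -0.5, 4.3]
width: 0.0463
```

carry_out(turn=[[0,0,0],[0,0,0],[0,0,0]], delta_pos=[[0,0,0.05],[0,0,0.08],[0,0,0.08]], claw=[255,255,255])

```text
time: 10.2
ee_pos: [0.5497, 0.1, 0.103]
ee_rot: [[0.972, 0.234, 0.001], [0.234, -0.972, -0.0], [0.0, 0.001, -1.0]]
wrist_force: [-1.1, -0.6, 5.5]
width: 0.0464
```

```bash
python3 - <<'E'
from ov import *
s=[]
for i in range(3):
    im=bot.snapshot("scene"); s.append(bot.read_state()["wrist_force"])
print(np.array(s),np.mean(s,0),bot.read_state()["ee_pos"],bot.read_state()["time"])
cv2.imwrite("pics/scene6.png",im)
cv2.imwrite("pics/ov7.png",overlay("scene",im,[],[.55,.1,.10],m=25,S=12))
E
```

```text
[[-1.7641 -0.411   5.1415]
 [-2.0762  0.0765  4.858 ]
 [-1.8381 -0.2094  6.0704]] [-1.8928 -0.1813  5.3566] [0.5497 0.1    0.103 ] 10.35
```

View pics/ov7.png

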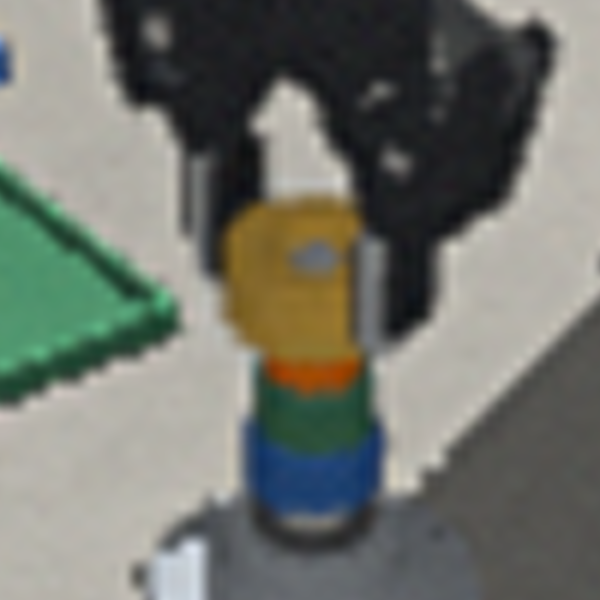

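The ring sits on the orange band, part of which shows beneath it at (312,375) in the crop. A small side force Fx ≈ -1.9 N remains, so I'll nudge it towards centre while pressing.

carry_out(turn=[[0,0,0],[0,0,0],[0,0,0],[0,0,0]], delta_pos=[[-0.03,0,0.04],[-0.06,-0.01,0.06],[-0.06,-0.01,0.06],[-0.06,-0.01,0.06]], claw=[255,255,255,255])

```text
time: 10.68
ee_pos: [0.5496, 0.1, 0.1029]
ee_rot: [[0.972, 0.234, 0.002], [0.234, -0.972, -0.0], [0.002, 0.001, -1.0]]
wrist_force: [-0.6, -0.8, 5.6]
width: 0.0471
```

```bash
cat > ff.py <<'E'
from h import *
s=[];p=[]
for i in range(4):
    bot.snapshot("scene"); r=bot.read_state();s.append(r["wrist_force"]);p.append(r["ee_pos"])
print(np.mean(s,0),np.array(s)[:,2],np.mean(p,0),r["time"],r["ee_rot"][:,2])
E
python3 ff.py
```

```text
[-1.0975 -1.0367  5.9324] [6.2542 5.9295 6.5277 5.0181] [0.5496 0.1    0.1029] 10.8833 [ 0.0019 -0.0003 -1.    ]
```

carry_out(turn=[[0,0.001,0],[0,0.001,0],[0,0.001,0],[0,0.001,0]], delta_pos=[[-0.05,-0.02,0.06],[-0.05,-0.02,0.09],[-0.05,-0.02,0.11],[-0.05,-0.02,0.11]], claw=[255,255,255,255])

```text
time: 11.22
ee_pos: [0.5496, 0.1, 0.1024]
ee_rot: [[0.972, 0.234, 0.004], [0.234, -0.972, -0.0], [0.004, 0.001, -1.0]]
wrist_force: [-2.4, -1.1, 7.7]
width: 0.046
```

```bash
python3 ff.py
```

```text
[-1.7038 -1.0519  6.6341] [6.6757 5.988  7.2798 6.5931] [0.5497 0.1001 0.1025] 11.4167 [ 0.0042 -0.0002 -1.    ]
```

carry_out(turn=[[0,-0.003,0],[0,-0.005,0],[0,-0.006,0],[0,-0.006,0]], delta_pos=[[-0.02,-0.02,0.06],[-0.02,-0.02,0.1],[-0.02,-0.02,0.12],[-0.02,-0.02,0.12]], claw=[255,255,255,255])

```text
time: 11.75
ee_pos: [0.5497, 0.1001, 0.102]
ee_rot: [[0.972, 0.234, -0.001], [0.234, -0.972, -0.002], [-0.001, 0.002, -1.0]]
wrist_force: [-2.7, -1.1, 8.2]
width: 0.0462
```

```bash
python3 ff.py
```

```text
[-2.2176 -1.2095  7.5368] [7.4934 7.5407 7.1646 7.9483] [0.5497 0.1001 0.1021] 11.95 [-0.0009 -0.002  -1.    ]
```

carry_out(turn=[[0.001,0,0],[0.001,0,0],[0.001,0,0],[0.001,0,0]], delta_pos=[[-0.05,0.02,0.1],[-0.07,0.02,0.15],[-0.07,0.02,0.17],[-0.07,0.02,0.17]], claw=[255,255,255,255])

```text
time: 12.28
ee_pos: [0.5497, 0.1, 0.1015]
ee_rot: [[0.972, 0.234, 0.001], [0.234, -0.972, -0.001], [0.0, 0.001, -1.0]]
wrist_force: [-1.2, -0.9, 8.7]
width: 0.046
```

```bash
python3 ff.py
```

```text
[-2.1083 -1.1566  9.1891] [9.5594 7.9792 9.678  9.5399] [0.5497 0.1    0.1015] 12.4833 [ 0.0006 -0.0008 -1.    ]
```

```bash
sed 's/range(4)/range(24)/' ff.py > ff24.py; python3 ff24.py; python3 d.py
```

```text
[-2.3084 -0.9165  8.7234] [ 8.306   8.677   8.8514  7.8036  8.6195  9.7158  8.7063 10.2912  8.6079
  8.6098  8.7177  8.4993  8.453   8.9186  9.1274  8.4441  7.9898  8.7974
  8.8577  8.5584  8.2148  8.3929  9.2316  8.9705] [0.5497 0.1    0.1016] 13.6833 [ 0.0006 -0.0008 -1.    ]
t 13.68 p [0.5497 0.1    0.1016] yaw 13.510894293844 tilt mrad [ 0.5919 -0.7831] F [-2.5029 -1.7101  8.9705] M [-0.1483  0.5723  0.027 ] w 0.0465
level turn [ 0.0009 -0.0004 -0.    ]
```

The press held for over 1.2 s at about 8.7 N measured plus about 1.2 N ring weight, so about 9.9 N of contact force. Next I'll rule out an off-centre hang-up by measuring the bores of all three rings from the first pictures.

```bash
cat > f3.py <<'E'
from fit import *
im={n:cv2.imread(f"pics/{n}0.png") for n in("top","scene")}
for nm,x,y in(("yellow",.514,.269),("blackL",.646,.339),("blackR",.665,.2615)):
  for n in im:
    R=roi_of(n,x,y,.014,20);Z=pz(n,x,y,ring(.003,.0145),R,2)
    g=lambda p:cost(n,im[n],p[0],p[1],ring(.003,max(p[2],.006)),R,Z)
    print(nm,n,*min((fit(g,[x,y,r],[.004,.004,.003]) for r in(.0115,.0145,.0175)),key=lambda r:r[1]))
E
python3 f3.py
```

```text
yellow top [0.5124 0.2682 0.0074] 81.63642120361328
yellow scene [0.5146 0.2694 0.0113] 1110.305419921875
blackL top [0.6455 0.3367 0.0158] 226.14988708496094
blackL scene [0.648  0.3394 0.0172] 1579.7144775390625
blackR top [0.6611 0.2492 0.0132] 230.0460662841797
blackR scene [0.6644 0.2512 0.0144] 421.9664611816406
```

carry_out(turn=[[0,0,0],[0,0,0],[0,0,0],[0,0,0],[0,0,0],[0,0,0],[0,0,0],[0,0,0]], delta_pos=[[0,0,-0.2],[0,0,-0.6],[0,0,-1.2],[0,0,-2.0],[0,0,-3.5],[0,0,-5.5],[0,0,-6.5],[0,0,-6.5]], claw=[255,255,255,255,255,255,255,255])

```text
time: 14.35
ee_pos: [0.5518, 0.1009, 0.1695]
ee_rot: [[0.972, 0.234, 0.007], [0.234, -0.972, 0.001], [0.007, 0.001, -1.0]]
wrist_force: [0.4, 0.2, -0.3]
width: 0.0458
```

```bash
python3 - <<'E'
from ov import *
im={n:cv2.imread(f"pics/{n}0.png") for n in("top","scene")}
box={"top":(425,190,485,245),"scene":(230,165,285,200)}
for n in im:
    x0,y0,x1,y1=box[n];h=cv2.cvtColor(im[n],cv2.COLOR_BGR2HSV)[y0:y1,x0:x1]
    m=((h[...,0]<20)&(h[...,1]>150)&(h[...,2]>100)).astype(np.uint8)
    c=max(cv2.findContours(m,0,2)[0],key=cv2.contourArea);r=cv2.minAreaRect(c)
    q=cv2.boxPoints(r)+[x0,y0];ap=cv2.approxPolyDP(c,4,True)[:,0]+[x0,y0]
    print(n,[onz(n,u,.006)[:2] for u in ap],np.mean([onz(n,u,.006)[:2] for u in ap],0))
cv2.imwrite("pics/scene7.png",bot.snapshot("scene"))
E
python3 d.py 0.52,-0.1,0.18 0.533,-0.397,0.16
```

```text
top [array([ 0.5925, -0.3345]), array([ 0.4664, -0.3344]), array([ 0.4662, -0.4587]), array([ 0.5924, -0.4608])] [ 0.5294 -0.3971]
scene [array([ 0.4724, -0.3268]), array([ 0.4654, -0.4642]), array([ 0.5886, -0.4642]), array([ 0.5985, -0.329 ])] [ 0.5312 -0.396 ]
t 14.4 p [0.5507 0.1005 0.1678] yaw 13.509137508516451 tilt mrad [ 3.7871 -0.1268] F [-0.4157 -0.3804 -1.8235] M [-0.0207  0.0199  0.0184] w 0.0464
level turn [ 0.001  -0.0037  0.    ]
(0.52, -0.1, 0.18) ->cm [-7.6658 18.7787 -1.2308]
(0.533, -0.397, 0.16) ->cm [-13.347   47.9587   0.7778]
```

View pics/scene7.png

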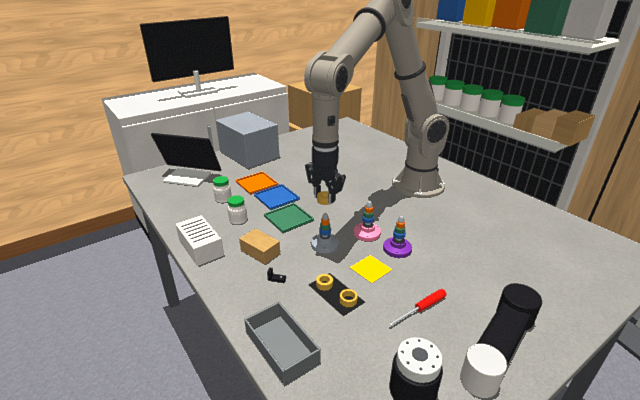

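carry_out(turn=[[0,-0.003,0],[0,-0.003,0],[0,-0.003,0],[0,-0.003,0],[0,-0.003,0],[0,-0.003,0],[0,-0.003,0],[0,-0.003,0],[0,-0.003,0],[0,-0.003,0]], delta_pos=[[-0.5,1.8,0],[-1.4,5,0],[-2.4,8.7,0],[-3.4,12.3,0],[-4.4,15.9,0],[-5.4,19.5,0],[-6.4,23.1,0],[-7.4,26.7,0],[-8.4,30.3,0],[-9.4,33.9,0]], claw=[255,255,255,255,255,255,255,255,255,255])

```text
time: 15.23
ee_pos: [0.5372, -0.2527, 0.1662]
ee_rot: [[0.972, 0.234, -0.001], [0.234, -0.972, 0.0], [-0.001, -0.0, -1.0]]
wrist_force: [0.9, 0.3, -1.4]
width: 0.0465
```

```bash
python3 d.py 0.5315,-0.397,0.1
```

```text
t 15.23 p [ 0.5372 -0.2527  0.1662] yaw 13.50405070282427 tilt mrad [-1.4907  0.0514] F [ 0.8868  0.2584 -1.3997] M [0.0693 0.0265 0.0142] w 0.0465
level turn [-0.0004  0.0014  0.    ]
(0.5315, -0.397, 0.1) ->cm [-3.9175 13.8984  6.6194]
```

carry_out(turn=[[0,0.001,0],[0,0.001,0],[0,0.001,0],[0,0.001,0],[0,0.001,0],[0,0.001,0],[0,0.001,0],[0,0.001,0]], delta_pos=[[-1,3.5,0],[-2,7.1,1],[-2.9,10.3,2.5],[-3.6,12.7,4.5],[-3.92,13.7,6],[-3.92,13.9,6.6],[-3.92,13.9,6.6],[-3.92,13.9,6.6]], claw=[255,255,255,255,255,255,255,255])

```text
time: 15.9
ee_pos: [0.5325, -0.3936, 0.0998]
ee_rot: [[0.972, 0.237, -0.0], [0.237, -0.972, 0.004], [0.0, -0.004, -1.0]]
wrist_force: [0.6, -0.5, -0.6]
width: 0.0462
```

```bash
python3 d.py 0.5315,-0.397,0.016
```

```text
t 15.9 p [ 0.5325 -0.3936  0.0998] yaw 13.69916478053511 tilt mrad [-0.4903  3.6664] F [ 0.5641 -0.5328 -0.6208] M [ 0.0687 -0.0591  0.0285] w 0.0462
level turn [-0.0037 -0.0004  0.    ]
(0.5315, -0.397, 0.016) ->cm [-0.1861  0.3377  8.3795]
```

carry_out(turn=[[-0.003,0,0],[-0.003,0,0],[-0.003,0,0],[-0.003,0,0],[-0.003,0,0],[-0.003,0,0],[-0.003,0,0],[-0.003,0,0],[-0.003,0,0]], delta_pos=[[-0.15,0.3,1.5],[-0.15,0.3,3.5],[-0.15,0.3,5.5],[-0.15,0.3,7.2],[-0.15,0.3,8],[-0.15,0.3,8.3],[-0.15,0.3,8.4],[-0.15,0.3,8.4],[-0.15,0.3,8.4]], claw=[255,255,255,255,255,255,255,255,255])

```text
time: 16.65
ee_pos: [0.5331, -0.3969, 0.0176]
ee_rot: [[0.971, 0.237, 0.003], [0.237, -0.971, -0.001], [0.003, 0.002, -1.0]]
wrist_force: [0.3, 0.3, -2.7]
width: 0.0464
```

```bash
python3 d.py 0.5315,-0.397,0.0065;python3 - <<'E'
from ov import *
im=bot.snapshot("scene");p=bot.read_state()["ee_pos"]
cv2.imwrite("pics/ov8.png",overlay("scene",im,[(p[0],p[1],ring(p[2]-.0018,.0115))],[.53,-.397,.03],m=30,S=10))
E
```

```text
t 16.65 p [ 0.5331 -0.3969  0.0176] yaw 13.720782777798341 tilt mrad [ 2.8705 -0.8437] F [ 0.2514  0.2874 -2.721 ] M [-0.0143 -0.041  -0.029 ] w 0.0464
level turn [ 0.0015 -0.0026  0.    ]
(0.5315, -0.397, 0.0065) ->cm [-0.1597 -0.025   1.109 ]
```

View pics/ov8.png

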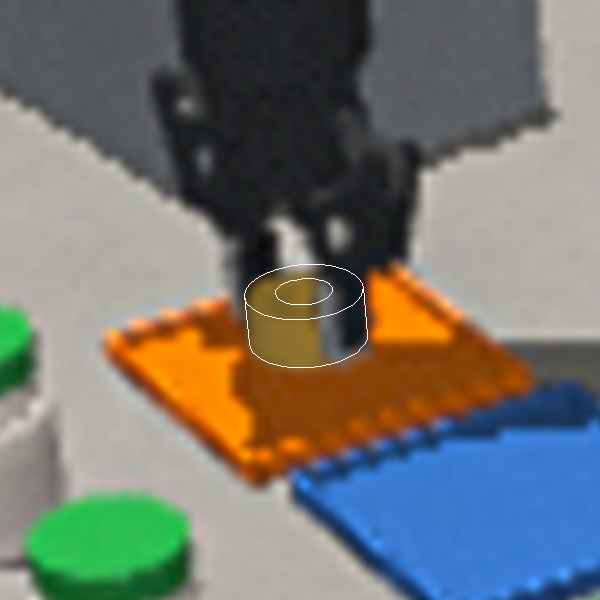

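The ring is over the middle of the orange tray, at about (305,320) in the crop. I'll lower it gently.

carry_out(turn=[[0.001,-0.003,0],[0.001,-0.003,0],[0.001,-0.003,0],[0.001,-0.003,0],[0.001,-0.003,0]], delta_pos=[[-0.1,0,0.3],[-0.1,0,0.6],[-0.1,0,0.85],[-0.1,0,0.95],[-0.1,0,0.95]], claw=[255,255,255,255,255])

```text
time: 17.12
ee_pos: [0.5315, -0.397, 0.0073]
ee_rot: [[0.972, 0.237, -0.002], [0.237, -0.972, 0.0], [-0.001, -0.001, -1.0]]
wrist_force: [0.1, 0.7, -1.5]
width: 0.0463
```

```bash
python3 d.py 0.5315,-0.397,0.006
```

```text
t 17.12 p [ 0.5315 -0.397   0.0073] yaw 13.706694756358955 tilt mrad [-1.5377  0.1481] F [ 0.0611  0.6654 -1.4647] M [ 0.0081 -0.0071  0.0191] w 0.0463
level turn [-0.0005  0.0015  0.    ]
(0.5315, -0.397, 0.006) ->cm [0.0017 0.0019 0.1291]
```

carry_out(turn=[[0,0.0015,0],[0,0.0015,0],[0,0.0015,0]], delta_pos=[[0,0,0.05],[0,0,0.1],[0,0,0.1]], claw=[255,255,255])

```text
time: 17.37
ee_pos: [0.5313, -0.397, 0.0061]
ee_rot: [[0.972, 0.237, -0.0], [0.237, -0.972, 0.001], [-0.0, -0.001, -1.0]]
wrist_force: [-0.2, 0.4, -1.9]
width: 0.0465
```

carry_out(turn=[[0,0,0],[0,0,0],[0,0,0]], delta_pos=[[0,0,0.03],[0,0,0.06],[0,0,0.06]], claw=[255,255,255])

```text
time: 17.62
ee_pos: [0.5314, -0.397, 0.0059]
ee_rot: [[0.972, 0.237, -0.0], [0.237, -0.972, 0.001], [-0.0, -0.001, -1.0]]
wrist_force: [-0.9, 0.7, 0.3]
width: 0.0461
```

carry_out(turn=[[0,0,0],[0,0,0],[0,0,0],[0,0,0],[0,0,0],[0,0,0],[0,0,0]], delta_pos=[[0,0,0.05],[0,0,0.05],[0,0,0.03],[0,0,0],[0,0,0],[0,0,0],[0,0,0]], claw=[255,255,60,60,60,60,60])

```text
time: 18.2
ee_pos: [0.5315, -0.397, 0.0058]
ee_rot: [[0.972, 0.237, -0.0], [0.237, -0.972, 0.001], [0.0, -0.001, -1.0]]
wrist_force: [0.3, -0.3, 0.5]
width: 0.0655
```

```bash
python3 d.py 0.5315,-0.397,0.1
```

```text
t 18.2 p [ 0.5315 -0.397   0.0058] yaw 13.695144163531639 tilt mrad [-0.072   0.5278] F [ 0.3138 -0.297   0.4687] M [-0.0225 -0.0605  0.0221] w 0.0655
level turn [-0.0005 -0.0001 -0.    ]
(0.5315, -0.397, 0.1) ->cm [ 0.0048 -0.0091 -9.4196]
```

Released at an opening of 65 mm with no load. I'll raise the arm and back it away.

carry_out(turn=[[0,0,0],[0,0,0],[0,0,0],[0,0,0],[0,0,0],[0,0,0],[0,0,0],[0,0,0],[0,0,0],[0,0,0]], delta_pos=[[0,0,-0.5],[0,0,-2],[0,0,-5],[0,0,-9],[0,0,-13],[-1,0,-17],[-4,2,-19],[-7,4,-20],[-9,5,-20],[-9,5,-20]], claw=[60,60,60,60,60,60,60,60,60,60])

```text
time: 19.03
ee_pos: [0.4494, -0.4748, 0.2075]
ee_rot: [[0.974, 0.225, -0.003], [0.225, -0.974, -0.007], [-0.005, 0.006, -1.0]]
wrist_force: [-0.4, 0.1, -0.5]
width: 0.0657
```

```bash
python3 d.py; python3 - <<'E'
from ov import *
im={n:bot.snapshot(n) for n in("top","scene")}
for n in im: cv2.imwrite(f"pics/{n}9.png",im[n])
cv2.imwrite("pics/ov9.png",overlay("scene",im["scene"],[],[.53,-.397,.03],m=30,S=10))
E
```

```text
t 19.03 p [ 0.4494 -0.4748  0.2075] yaw 13.025066146969179 tilt mrad [-3.3675 -7.1059] F [-0.4096  0.0983 -0.5371] M [-0.053   0.0768 -0.0051] w 0.0657
level turn [ 0.0062  0.0049 -0.    ]
```

View pics/ov9.png

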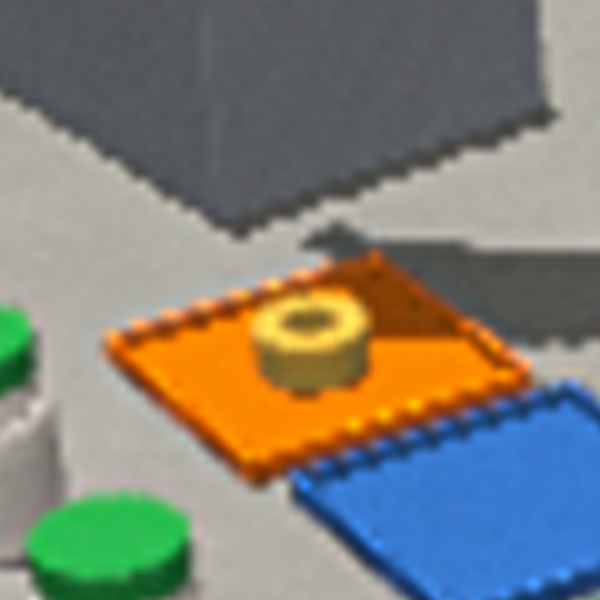

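View pics/scene9.png

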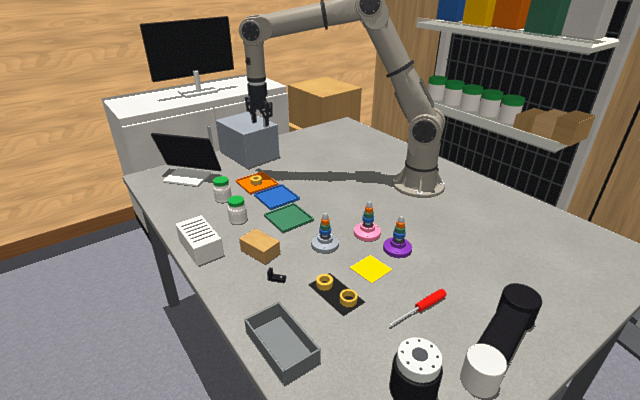

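carry_out(turn=[[0,0,0],[0,0,0],[0,0,0]], delta_pos=[[0,0,0],[0,0,0],[0,0,0]], claw=[60,60,60])

```text
time: 19.38
ee_pos: [0.4557, -0.4669, 0.2059]
ee_rot: [[0.972, 0.236, 0.0], [0.236, -0.972, 0.001], [0.0, -0.001, -1.0]]
wrist_force: [-0.1, 0.5, 0.3]
width: 0.0651
```

```bash
python3 -c "
from plant import bot
print(bot.read_state()['dq']);print(bot.sign_off())"
```

```text
[-0.04418799  0.07286021  0.14032706 -0.17950056  0.11595636 -0.05183379
 -0.01916962]
the job is handed in; nothing more can be done
None
```

I gauged the ring from the yellow mat, read orange, set it flat in the middle of the orange tray and let go. I handed the job in at about 19.4 s of the 54 s.

- **Step:** The ring stopped with its underside about 102.5 mm above the table; I expected 103 mm for the orange step from the pictures. The side view puts its bore at about 23 mm, against 29 and 35 mm for the two waiting rings. That rules out a larger ring hung up off-centre on orange. The top view also showed the smallest bore on this ring, but read it too low (about 15 mm).
- **Press:** I held it for about 1.4 s at 8.7 N on average. The sensor already carries about 1.2 N of ring weight, so the contact force was about 9.9 N. The highest single reading was 10.3 N, or 11.5 N with the weight and within sensor noise. The mandrel sank about 2.6 mm. A side force of about 2.3 N stayed during the press, and small shifts did not remove it.
- **Placing:** The ring touched the tray floor at the expected height, so it had not slipped in the grip. The last picture shows it flat in the orange tray. The two waiting rings, gauges, jars, carton, screwdriver and spare part appear where they were, and the arm is well clear.

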